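# Gang three lock bolts from a stack into a wedge fixture

### The arm

A 6-joint arm with a two-finger parallel gripper is mounted at the origin on the work surface. World frame = base frame: x ahead of the robot, y to its left, z up, the work surface at z = 0. Lengths are in mm, angles in rad, forces in N, time in s.
With the tool pointing down it reaches from about 275 to 725 mm from the base axis. Payload 5.6 kg.
Tool frame: the origin (TCP) lies midway between the tips of the shut fingers; the grasp point (between the pads) lies 19 mm behind it; z points along the fingers, y is the line along which they close (so a half turn about z gives the same grasp; the last joint's range is limited). The gripper opens to 85 mm and grips with 20 to 120 N. Pads are 22 mm wide; open, the fingers measure 114 mm over their backs; the gripper's body (76 mm by 85 mm) begins 54 mm behind the grasp point. The pads swing forward as they close: fully open they stand 13 mm farther back than shut.
Start: joints at [1.388, 0.255, 0.108, 0, -1.424, -0.285], TCP at [247.981, 490.916, 231.283] pointing down, gripper open.
Joint ranges: [-2.95, 2.95], [-1.21, 1.97], [-1.09, 1.5], [-2.87, 1.71], [-2.94, -0.07], [-3.05, 3.05]. Speed limits (rad/s): [2.57, 2.57, 3.14, 3.14, 3.14, 3.14].

### API

Orientations are given as a unit quaternion [x, y, z, w].
In Python, from plant import env, viewer, sign_off, spotter gives the robot as it stands.
- The arm moves only by the tool drive_tool, never from a script. Its argument "commands" is a list of rows, each an object of numbers: "x", "y", "z": the shift along the world's x, y, z in cm; "yaw": the turn about the world's z in rad. In form: [{"x": .., "y": .., "z": .., "yaw": ..}, ...]. A call has exactly 10 rows; each row shifts and turns the commanded pose from where the row before left it; what a row does not reach is not made up. A row lasts 1/8 s, in which the tool goes at most 62.5 mm and 10.7 degrees, less where a joint would pass 70% of its speed; a pose out of reach is approached as far as the arm can. A call with a gripper value outside its range is refused whole. "grip" is the closure in counts, from 0 (fully open) to 255 (shut), set as the call begins (left out, the last holds). The fingers move at their own pace and stop on an object; "force" is the grip in N (left out, the last holds). Time passes only in rows, so rows that do not move let the fingers close, or fill a call up. It gives the time, the measured TCP pose, the force, the opening and the grip force at its end, in the units of the state.
- env.observe(): the state, without advancing time (a new reading comes with each control period).
- viewer.read_camera(name): name is "side" or "top" or "wrist"; returns a dict with "image" (480x640x3 uint8, red, green, blue), "z_map" (480x640 float32, mm along the optical axis (not along the pixel's ray), 0 where there is no reading), "intrinsics" (3x3 intrinsics, pixels), "dist" ([k1, k2, p1, p2, k3] as OpenCV has them; the pictures are not rectified), "pose" (4x4, takes a point from camera to world coordinates); the wrist camera has in their place "T_tool_cam" (4x4, takes a point from camera to tool coordinates, whose origin is the TCP and whose axes are the flange's). Camera axes: x right, y down, z forward; pixel columns grow to the right and rows downward; lengths in mm; the calibration is good to about 2 mm. A picture is of the moment at which its call begins: read the wrist's pose just before it.
- sign_off(): hands the job in; it is judged then, once.
Trained networks look in the newest picture that a camera, given by its name, has taken for a name from the list of things; names that differ only in an ending like _2 or _b are one class to them, and where a whole thing is asked for, a point or a joint stands for the part that bears it (a point fixed in the world has none). Each returns a list of dicts, best first, with "score" (0 to 1); they miss things now and then, are a little off and sometimes report something else, mostly with a low value. They report only what shows in the picture. A call takes as long as a camera call. They do not tell look-alikes from the thing itself.
- spotter.cut_out(camera, target): "mask" (480x640 bool, what is visible of it).
- spotter.landmark_of(camera, target): "at" ([x, y, z] in mm, in world coordinates, good to about 4 mm: a listed point, or the origin of a listed thing).
The state is a dict: "t": time; "joint_pos": joint angles; "joint_vel": joint speeds; "joint_torque": joint torques, N m; "position": TCP position; "tool_rot": TCP orientation; "force": force on the tool from outside, world axes, zero at the start; "torque": the same for the moment, N m; "finger_gap": finger opening in mm; "finger_force": force on a finger pad.
Only numpy, scipy, OpenCV 4.12 (cv2) and the standard library are available. Lean on these libraries where they do the work, as an engineer would, in place of code of your own. Each camera call takes 0.05 s, during which the arm holds its last target. There are 200 camera calls.

### The job

Take the stack of three lock bolts apart and stand each one upright in the red fixture, in the slot marked with its own colour, with its 36 mm side along the row. Then take the orange wedge from its stand and drive it straight down, narrow end first, into the gap left between the last bolt and the jaw until it will go no further and the row is packed tight. Let go of everything, and leave the dial knob and the fuse holder where they lie.

Things in the scene. Friction and masses are not known exactly. Their poses are not given: they have to be found in the camera images.
- bolt_green_center (a point): green anodised aluminium lock bolt block, 36 mm along its x, 36 mm along its y, 30 mm tall, lower edges along x bevelled 3.5 mm as a lead-in; the top of the stack of three on the black rubber mat (mat 110 x 90 x 6 mm), nearly square with the others. Grip it across its x faces, close under its top. The point is the block's centre, 15 mm above its underside; z up.
- bolt_yellow_center (a point): yellow anodised aluminium lock bolt block, 50 mm along its x, 36 mm along its y, 30 mm tall, lower edges along x bevelled 3.5 mm as a lead-in; the middle of the stack of three on the black rubber mat (mat 110 x 90 x 6 mm), nearly square with the others. Grip it across its x faces, close under its top. The point is the block's centre, 15 mm above its underside; z up.
- bolt_blue_center (a point): blue anodised aluminium lock bolt block, 64 mm along its x, 36 mm along its y, 30 mm tall, lower edges along x bevelled 3.5 mm as a lead-in; the bottom of the stack of three on the black rubber mat (mat 110 x 90 x 6 mm), nearly square with the others. Grip it across its x faces, close under its top. The point is the block's centre, 15 mm above its underside; z up.
- wedge_center (a point): orange nylon wedge, narrow end down in a small grey stand 19 mm high, 64 mm tall: lower 40 mm taper along y from 8 mm (foot, 4 mm over the bench) to 29 mm, above it a straight head 24 mm tall; 36 mm along x. Grip the head across x, lift straight up. Point: its centre, 32 mm above the foot. Pressed in with 10 to 20 N it slides the bolts together; tight, its foot is about 4 mm off the fixture floor.
- slot_green: slot of the green bolt in the red fixture, marked by two flat green tabs (26 x 16 mm) on the fixture floor, 45 mm either side of the slot's middle along x. Origin: middle of the slot, on the floor (12 mm above the bench). Axes as the fixture's: y along the row. Slots lie 38.5 mm apart, so the 36 mm bolts have 2.5 mm play; which colour is where varies.
- slot_yellow: slot of the yellow bolt in the red fixture, marked by two flat yellow tabs (26 x 16 mm) on the fixture floor, 45 mm either side of the slot's middle along x. Origin: middle of the slot, on the floor (12 mm above the bench). Axes as the fixture's: y along the row. Slots lie 38.5 mm apart, so the 36 mm bolts have 2.5 mm play; which colour is where varies.
- slot_blue: slot of the blue bolt in the red fixture, marked by two flat blue tabs (26 x 16 mm) on the fixture floor, 45 mm either side of the slot's middle along x. Origin: middle of the slot, on the floor (12 mm above the bench). Axes as the fixture's: y along the row. Slots lie 38.5 mm apart, so the 36 mm bolts have 2.5 mm play; which colour is where varies.
- fixture: fixed red cast fixture, 110 mm (x) by 176 mm (y, along the row); origin: centre of its underside. Floor 12 mm up; at each end a jaw 42 mm high, inner faces at y = -65 and +64 mm; open along x. Slots at y = -45, -6, +32 mm. The wedge goes in at x = 0, axes parallel, between the bolt of the +y slot and the +y jaw: a gap about 14 mm wide with bolts in mid-slot, 21 mm when packed.
- dial_center (a point): chrome dial knob, 60 mm across and 30 mm tall, lying loose; not to be touched. The point is its centre.
- fuse_center (a point): white ceramic fuse holder, 26 x 70 mm, 26 mm tall, lying loose; not to be touched. The point is its centre.
Things that resemble listed ones, but are neither listed nor needed, are in the scene too. What is shaped like the part that bears bolt_yellow_center but pink is not meant.

How it is judged (in metres and radians):
On the way:
1. all three bolts stand in the slots of their own colours (horizontal distance between bolt_blue_center and slot_blue below 0.015 m and z of bolt_blue_center in the frame of slot_blue below 0.019 m and angle between each of bolt_blue_center, bolt_yellow_center, bolt_green_center's own z axis and vertical below 0.1 rad and horizontal distance between bolt_yellow_center and slot_yellow below 0.015 m and z of bolt_yellow_center in the frame of slot_yellow below 0.019 m and horizontal distance between bolt_green_center and slot_green below 0.015 m and z of bolt_green_center in the frame of slot_green below 0.019 m), for 0.2 s.
At the end, for the whole second after the job is handed in: Each bolt upright on the fixture floor (within 4 mm and 0.1 rad), within 15 mm of its own slot's middle; the wedge upright (0.12 rad) in the gap at the +y jaw, within 14 mm of the midline, its foot at most 9 mm above the floor (tight: about 4); all released and at rest (all of step 1 and x of wedge_center in the frame of fixture between -0.014 and 0.014 m and y of wedge_center in the frame of fixture between 0.042 and 0.064 m and z of wedge_center in the frame of fixture below 0.053 m and angle between wedge_center's own z axis and vertical below 0.12 rad and linear speed of each of bolt_blue, bolt_yellow, bolt_green, wedge below 0.01 m/s); the robot touches nothing.
It fails at once if the dial knob is moved more than 20 mm (distance of dial_center from where it was at the start of the episode above 0.02 m).
It fails at once if the fuse holder is moved more than 20 mm (distance of fuse_center from where it was at the start of the episode above 0.02 m).
It also fails if it takes over 106 s, if anything falls off the work surface, if the arm or the gripper's body presses on something with over 40 N, if the wrist force passes 120 N, or if a joint passes its speed limit or range.

## Working session

There is one attempt and no reset: what is moved stays moved. The work goes in short steps, Python scripts to look and compute and a tool call to move; the robot and the scene stay as the last step left them, time stands still between calls to the robot, and variables do not carry over. Pictures are saved under pics/ and viewed, at most 14 in all, crops included, and the job is handed in when it is done.

Besides the shell and the picture viewer there is one more tool, called after "Request:" as name([rows], argument=value, ...), one row to a line, values as JSON. drive_tool: Moves the arm, as the interface text tells. Its arguments: {"type":"object","properties":{"commands":{"type":"array"},"grip":{"type":"number"},"force":{"type":"number"}},"required":["commands"]}

```bash
mkdir -p pics && cat > h.py <<'E'
import numpy as np, cv2
from plant import env, viewer, sign_off, spotter
def cam(n,save=None):
    s=env.observe(); c=viewer.read_camera(n)
    if 'pose' not in c:
        from scipy.spatial.transform import Rotation as R
        T=np.eye(4);T[:3,:3]=R.from_quat(s['tool_rot']).as_matrix();T[:3,3]=s['position']
        c['pose']=T@np.array(c['T_tool_cam'])
    if save: cv2.imwrite('pics/'+save,c['image'][:,:,::-1])
    return c
def cloud(c):
    K=np.array(c['intrinsics']);z=c['z_map'];h,w=z.shape
    v,u=np.mgrid[:h,:w]
    p=cv2.undistortPoints(np.stack([u,v],-1).reshape(-1,1,2).astype(np.float32),K,np.array(c['dist'])).reshape(h,w,2)
    P=np.dstack([p[...,0]*z,p[...,1]*z,z])
    T=np.array(c['pose']);W=P@T[:3,:3].T+T[:3,3]
    W[z<=0]=np.nan
    return W
def px(c,P):
    T=np.linalg.inv(np.array(c['pose']))
    q,_=cv2.projectPoints(np.array(P,float).reshape(-1,1,3),cv2.Rodrigues(T[:3,:3])[0],T[:3,3],np.array(c['intrinsics']),np.array(c['dist']))
    return q.reshape(-1,2)
E
python3 - <<'E'
from h import *
s=env.observe();print(s['t'],np.round(s['position'],1),np.round(s['tool_rot'],3),s['force'],s['finger_gap'])
for n in ['top','side']:
    c=cam(n,n+'0.png'); np.save(n+'0.npy',cloud(c))
    for t in ['bolt_green_center','bolt_yellow_center','bolt_blue_center','wedge_center','slot_green','slot_yellow','slot_blue','fixture','dial_center','fuse_center']:
        for d in spotter.landmark_of(n,t)[:3]: print(n,t,round(d['score'],2),np.round(d['at'],0),np.round(px(c,d['at'])[0]))
E
```

```text
0.0 [247.7 490.5 230.4] [ 0.973 -0.232 -0.     0.001] [ 0.47905064 -0.00190239  0.53329748] 85.23792907069517
top bolt_green_center 0.64 [ 568. -211.   82.] [424. 273.]
top bolt_yellow_center 0.85 [ 569. -210.   55.] [420. 274.]
top bolt_yellow_center 0.74 [609. -99.  11.] [345. 251.]
top bolt_yellow_center 0.62 [ 623. -325.   11.] [484. 244.]
top bolt_blue_center 0.68 [ 570. -210.   54.] [419. 273.]
top bolt_blue_center 0.67 [ 574. -211.   23.] [416. 273.]
top fixture 0.9 [582. 195.  -1.] [161. 265.]
top dial_center 0.93 [770. -95.  18.] [344. 153.]
top fuse_center 0.97 [770.  86.  12.] [234. 151.]
top fuse_center 0.53 [ 569. -209.   81.] [422. 273.]
side bolt_green_center 0.97 [ 572. -214.   82.] [372. 197.]
side bolt_yellow_center 0.9 [ 611. -102.   17.] [335. 262.]
side bolt_yellow_center 0.57 [ 619. -320.   19.] [355. 196.]
side bolt_yellow_center 0.55 [ 574. -209.   52.] [369. 213.]
side wedge_center 0.82 [479.   8.  33.] [410. 311.]
side slot_blue 0.19 [ 571. -212.   83.] [372. 197.]
side fixture 0.65 [580. 199.  -0.] [306. 426.]
side dial_center 0.73 [768. -92.  12.] [243. 254.]
side fuse_center 0.69 [773.  84.  13.] [195. 324.]
```

View pics/top0.png

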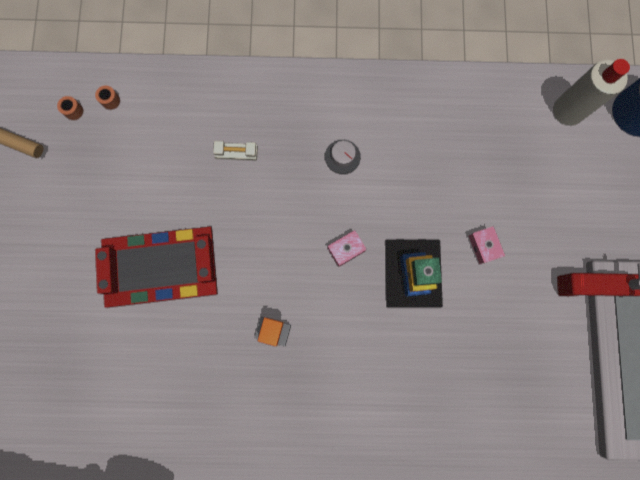

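View pics/side0.png

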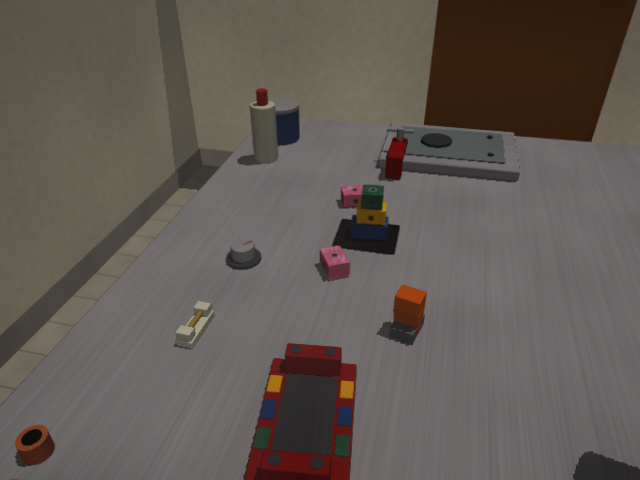

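Top view: the fixture is at (157,267), with tabs from left to right green (136), blue (161) and yellow (184). The wider end gap is on the left, so the fixture's +y is world +y. The stack is on the mat at (424,272), the wedge at (272,332), the fuse at (236,150) and the dial at (344,155).

Candidates for the yellow bolt are the stack middle (424,287), pink (347,247) and pink (488,244). I choose the one in the stack, between green and blue. There are also reddish decoys: cups at (68,106) and (107,96), and a red handle at (600,285). The crop check follows with the measurements.

```bash
cat >> h.py <<'E'
HS={'green':((60,90),110),'yellow':((20,32),150),'blue':((105,125),110),'orange':((5,14),150),'red':((0,4),150)}
def cmask(img,col):
    h=cv2.cvtColor(img,cv2.COLOR_RGB2HSV);(a,b),s=HS[col]
    m=(h[...,0]>=a)&(h[...,0]<=b)&(h[...,1]>s)&(h[...,2]>40)
    if col=='red': m|=(h[...,0]>=175)&(h[...,1]>s)&(h[...,2]>40)
    return m
def blobs(c,W,col,lo,hi,amin=15,box=None):
    m=cmask(c['image'],col)&(W[...,2]>lo)&(W[...,2]<hi)
    if box: m&=(W[...,0]>box[0])&(W[...,0]<box[1])&(W[...,1]>box[2])&(W[...,1]<box[3])
    n,l,st,ce=cv2.connectedComponentsWithStats(m.astype(np.uint8))
    for i in range(1,n):
        if st[i,4]>=amin:
            P=W[l==i]; (cx,cy),(w,h),a=cv2.minAreaRect(P[:,:2].astype(np.float32))
            print(col,'px',np.round(ce[i]),'n',st[i,4],'mean',np.round(P.mean(0),1),'rect',np.round([cx,cy,w,h,a],1),'z',np.round(np.percentile(P[:,2],[10,90]),1))
E
python3 - <<'E'
from h import *
c=cam('top');W=cloud(c)
for k in ['green','yellow','blue']: blobs(c,W,k,4,25,box=(450,680,80,320))
blobs(c,W,'red',0,60,100,box=(450,680,80,320))
for k in ['green','yellow','blue']: blobs(c,W,k,25,120,box=(500,650,-280,-150))
blobs(c,W,'orange',40,90)
cv2.imwrite('pics/c1.png',cv2.resize(c['image'][220:360,90:510,::-1],None,fx=1.9,fy=1.9,interpolation=2))
E
```

```text
yellow px [184. 235.] n 147 mean [629.9 158.7  13.2] rect [630.1 158.9  15.3  24.8   0.7] z [11.8 15. ]
yellow px [188. 291.] n 160 mean [540.5 146.2  13.2] rect [540.4 146.4  15.3  25.7   7.3] z [11.4 15.5]
blue px [160. 237.] n 126 mean [624.7 196.3  13.3] rect [624.6 196.5  13.6  24.7   7.1] z [11.6 15.3]
blue px [164. 294.] n 134 mean [535.6 184.   13.4] rect [535.5 184.2  13.2  24.5   7.7] z [11.6 15. ]
red px [205. 261.] n 1048 mean [585.9 120.1  27.8] rect [587.5 132.1 108.   46.3   8.7] z [11.  43.2]
red px [124. 271.] n 1785 mean [569.8 245.7  22. ] rect [576.7 213.4 108.1 137.7   7.7] z [10.7 42.5]
yellow px [411. 275.] n 22 mean [ 565.8 -195.1   65.7] rect [ 565.3 -195.3   16.7    3.6    9.6] z [59.3 71.4]
yellow px [423. 287.] n 123 mean [ 549.1 -211.8   66. ] rect [ 548.6 -213.7   36.7   10.5   86.8] z [63.4 68.5]
blue px [412. 277.] n 225 mean [ 566.3 -201.3   35.4] rect [ 571.1 -208.1   64.1   35.6    7.5] z [33.1 37.7]
orange px [270. 331.] n 472 mean [481.3  11.9  68. ] rect [481.   12.   28.7  34.1  75.7] z [66.4 70. ]
```

View pics/c1.png

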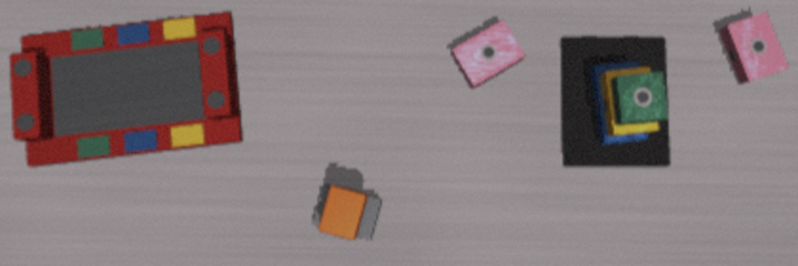

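Request:
drive_tool([
  {"x": 3.6, "y": -3.3, "z": 0.6, "yaw": -0.1},
  {"x": 3.6, "y": -3.3, "z": 0.6, "yaw": -0.1},
  {"x": 3.6, "y": -3.3, "z": 0.6, "yaw": -0.1},
  {"x": 3.6, "y": -3.3, "z": 0.6, "yaw": -0.1},
  {"x": 3.6, "y": -3.3, "z": 0.6, "yaw": -0.1},
  {"x": 3.6, "y": -3.3, "z": 0.6, "yaw": -0.1},
  {"x": 3.6, "y": -3.3, "z": 0.6, "yaw": -0.1},
  {"x": 3.6, "y": -3.3, "z": 0.6, "yaw": -0.1},
  {"x": 3.6, "y": -3.3, "z": 0.6, "yaw": -0.1},
  {"yaw": -0.07},
], grip=0, force=60)

```text
$.commands[9]: bad value
```

```bash
cat >> h.py <<'E'
def st():
    s=env.observe(); from scipy.spatial.transform import Rotation as R
    M=R.from_quat(s['tool_rot']).as_matrix()
    a=(np.degrees(np.arctan2(M[1,1],M[0,1]))+90)%180-90
    print('t %.2f'%s['t'],'pos',np.round(s['position'],1),'close-axis deg %.2f'%a,'tilt z',np.round(M[:,2],3),'F',np.round(s['force'],1),'gap %.1f'%s['finger_gap'],'ff',s['finger_force'])
E
python3 - <<'E'
from h import *
st()
c=cam('wrist','w1.png');W=cloud(c)
print(np.round(np.array(c['T_tool_cam']),2))
for k in ['green','yellow','blue']: blobs(c,W,k,2,30,200)
blobs(c,W,'red',-5,60,500)
E
```

```text
t 1.15 pos [248.  490.9 231.3] close-axis deg 63.20 tilt z [ 0.  0. -1.] F [0.3 0.2 0.1] gap 85.3 ff 0.0
[[-0.0000e+00 -9.6000e-01 -2.8000e-01  7.2250e+01]
 [ 1.0000e+00 -0.0000e+00  0.0000e+00 -1.3000e-01]
 [-0.0000e+00 -2.8000e-01  9.6000e-01 -1.4281e+02]
 [ 0.0000e+00  0.0000e+00  0.0000e+00  1.0000e+00]]
```

View pics/w1.png

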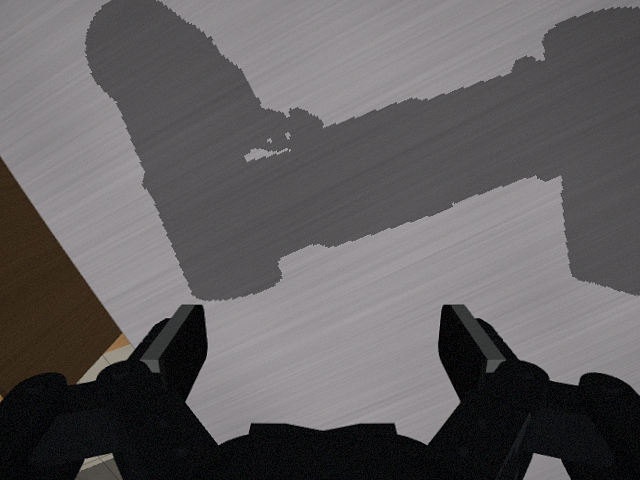

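Request:
drive_tool([
  {"x": 3.6, "y": -3.3, "z": 0.6, "yaw": -0.1},
  {"x": 3.6, "y": -3.3, "z": 0.6, "yaw": -0.1},
  {"x": 3.6, "y": -3.3, "z": 0.6, "yaw": -0.1},
  {"x": 3.6, "y": -3.3, "z": 0.6, "yaw": -0.1},
  {"x": 3.6, "y": -3.3, "z": 0.6, "yaw": -0.1},
  {"x": 3.6, "y": -3.3, "z": 0.6, "yaw": -0.1},
  {"x": 3.6, "y": -3.3, "z": 0.6, "yaw": -0.1},
  {"x": 3.6, "y": -3.3, "z": 0.6, "yaw": -0.1},
  {"x": 3.6, "y": -3.3, "z": 0.6, "yaw": -0.1},
  {"x": 0, "y": 0, "z": 0, "yaw": -0.07},
], grip=0, force=60)

```text
t: 2.45
position: [574.0, 191.5, 284.8]
tool_rot: [0.75, -0.661, 0.0, 0.0]
force: [-0.2, 0.7, 0.4]
finger_gap: 85.5
finger_force: 0.0
```

```bash
python3 - <<'E'
from h import *
st()
c=cam('wrist','w2.png');W=cloud(c)
for k in ['green','yellow','blue']: blobs(c,W,k,2,30,200)
blobs(c,W,'red',36,60,500)
st()
E
```

```text
t 2.45 pos [574.  191.5 284.8] close-axis deg 7.23 tilt z [-0.    -0.001 -1.   ] F [-0.2  0.7  0.4] gap 85.5 ff 0.0
green px [274. 226.] n 268 mean [620.1 234.7  13.2] rect [620.1 235.1  14.2  24.9   5.5] z [12.2 14.2]
green px [358. 225.] n 305 mean [530.9 222.7  13.2] rect [530.7 222.9  14.2  25.2   8.5] z [12.2 14.2]
yellow px [131.  57.] n 280 mean [771.5  83.4  21.3] rect [771.7  83.5  34.9   7.1  86.6] z [19.5 22.8]
yellow px [272. 153.] n 394 mean [630.1 158.8  13.1] rect [630.2 158.8  15.7  26.4   5.6] z [12.  14.1]
yellow px [359. 152.] n 411 mean [541.1 146.9  13.1] rect [541.  147.   15.7  25.5   8.6] z [12.1 14.2]
blue px [273. 190.] n 351 mean [624.9 196.9  13.1] rect [624.8 197.1  15.2  25.1   8.1] z [12.2 14.2]
blue px [359. 189.] n 359 mean [535.9 184.8  13.1] rect [535.8 184.8  14.9  25.    8.4] z [12.1 14.2]
red px [315. 121.] n 1361 mean [589.7 121.7  42. ] rect [589.8 121.8  70.2  21.1   7.9] z [40.9 43.1]
red px [317. 271.] n 1077 mean [569.9 269.8  41.7] rect [569.6 271.4  69.4  22.2   8.2] z [40.3 43. ]
t 2.50 pos [573.1 192.5 284.8] close-axis deg 7.17 tilt z [-0. -0. -1.] F [-0.2 -1.  -0.9] gap 85.2 ff 0.0
```

View pics/w2.png

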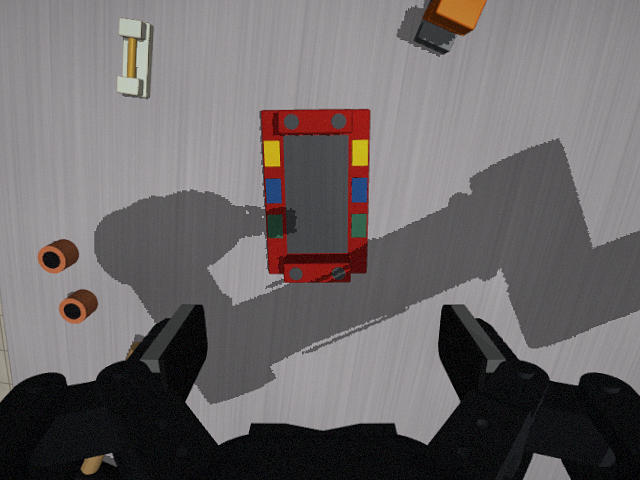

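The wrist view shows the tabs: yellow (272/359,153), blue (273/359,190), green (274/358,226), with the wide gap at the bottom (+y). It agrees with the top view to about 1 mm. Next, the stack.

Request:
drive_tool([
  {"x": 0, "y": -5, "z": 0, "yaw": 0},
  {"x": 0, "y": -5, "z": 0, "yaw": 0},
  {"x": 0, "y": -5, "z": 0, "yaw": 0},
  {"x": 0, "y": -5, "z": 0, "yaw": 0},
  {"x": 0, "y": -5, "z": -0.5, "yaw": 0},
  {"x": 0, "y": -5, "z": -1, "yaw": 0},
  {"x": 0, "y": -5, "z": -1.5, "yaw": 0},
  {"x": 0, "y": -5, "z": -1.5, "yaw": 0},
  {"x": 0, "y": 0, "z": -1, "yaw": 0},
  {"x": 0, "y": 0, "z": 0, "yaw": 0},
])

```text
t: 3.75
position: [571.5, -205.7, 229.4]
tool_rot: [0.753, -0.658, -0.001, 0.0]
force: [-0.3, 1.0, -0.0]
finger_gap: 85.1
finger_force: 0.0
```

```bash
python3 - <<'E'
from h import *
st()
c=cam('wrist','w3.png');W=cloud(c)
b=(480,680,-300,-120)
blobs(c,W,'green',91,102,200,b); blobs(c,W,'yellow',62,70,60,b); blobs(c,W,'blue',32,40,60,b)
for k,t in [('green',92),('yellow',62),('blue',32)]: blobs(c,W,k,t-27,t+8,60,b)
st()
E
```

```text
t 3.75 pos [ 571.5 -205.7  229.4] close-axis deg 7.65 tilt z [-0.002  0.001 -1.   ] F [-0.3  1.  -0. ] gap 85.1 ff 0.0
green px [324. 213.] n 2020 mean [ 570.9 -214.    96.2] rect [ 570.9 -213.1   35.4   35.9    6. ] z [95.4 97.1]
yellow px [296. 205.] n 339 mean [ 592.9 -210.2   66.1] rect [ 593.1 -208.9    7.    35.7    2.9] z [65.2 66.9]
yellow px [353. 207.] n 237 mean [ 548.4 -214.8   66.2] rect [ 548.6 -214.     4.7   36.2    9.2] z [65.3 67.1]
blue px [288. 202.] n 286 mean [ 600.9 -205.5   36.1] rect [ 600.9 -204.8    6.8   36.1    5.6] z [35.1 37.1]
blue px [357. 202.] n 111 mean [ 541.9 -213.7   36.1] rect [ 541.6 -212.7    3.3   35.5   10. ] z [35.1 36.9]
green px [324. 213.] n 2022 mean [ 571.  -214.    96.2] rect [ 570.9 -213.1   35.4   35.9    6. ] z [95.4 97.1]
yellow px [297. 201.] n 418 mean [ 592.  -213.4   63.3] rect [ 584.8 -209.8   21.6   35.7    6.4] z [51.4 66.8]
yellow px [350. 200.] n 327 mean [ 551.2 -219.2   62.1] rect [ 556.2 -213.1   20.    36.7    8.3] z [48.1 66.9]
blue px [288. 200.] n 322 mean [ 601.1 -206.9   33.7] rect [ 6.014e+02 -2.051e+02  1.050e+01  3.650e+01  1.000e-01] z [27.9 37. ]
blue px [352. 193.] n 181 mean [ 547.  -219.2   28.6] rect [ 546.6 -218.2   21.8   44.    43.1] z [14.4 36.8]
t 3.80 pos [ 572.  -205.3  230.4] close-axis deg 7.70 tilt z [-0.  0. -1.] F [0.2 0.7 0.4] gap 85.6 ff 0.0
```

View pics/w3.png

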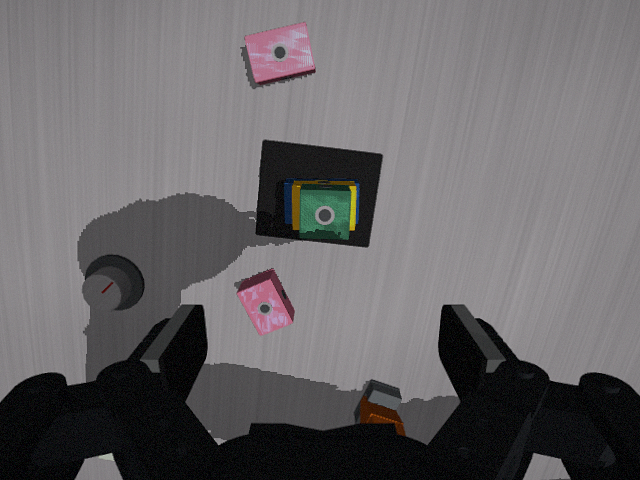

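Wrist view: green top at (325,215) on yellow (297–353) on blue (288–357). The pinks at (280,52) and (265,308) stand apart from the stack. Now descend to green.

Request:
drive_tool([
  {"x": -0.1, "y": -0.7, "z": -3, "yaw": 0},
  {"x": 0, "y": 0, "z": -3, "yaw": -0.01},
  {"x": 0, "y": 0, "z": -3, "yaw": 0},
  {"x": 0, "y": 0, "z": -3, "yaw": 0},
  {"x": 0, "y": 0, "z": -2, "yaw": 0},
  {"x": 0, "y": 0, "z": -1, "yaw": 0},
  {"x": 0, "y": 0, "z": -1, "yaw": 0},
  {"x": 0, "y": 0, "z": 0, "yaw": 0},
  {"x": 0, "y": 0, "z": 0, "yaw": 0},
  {"x": 0, "y": 0, "z": 0, "yaw": 0},
])

```text
t: 5.05
position: [571.4, -213.2, 71.0]
tool_rot: [0.749, -0.662, 0.001, -0.0]
force: [0.3, 0.4, 0.5]
finger_gap: 85.4
finger_force: 0.0
```

Request:
drive_tool([
  {"x": 0, "y": 0, "z": 0, "yaw": 0},
  {"x": 0, "y": 0, "z": 0, "yaw": 0},
  {"x": 0, "y": 0, "z": 0, "yaw": 0},
  {"x": 0, "y": 0, "z": 0, "yaw": 0},
  {"x": 0, "y": 0, "z": 0, "yaw": 0},
  {"x": 0, "y": 0, "z": 0, "yaw": 0},
  {"x": 0, "y": 0, "z": 0, "yaw": 0},
  {"x": 0, "y": 0, "z": 0, "yaw": 0},
  {"x": 0, "y": 0, "z": 0, "yaw": 0},
  {"x": 0, "y": 0, "z": 0, "yaw": 0},
], grip=255, force=50)

```text
t: 6.3
position: [571.2, -213.2, 70.6]
tool_rot: [0.749, -0.662, 0.0, -0.0]
force: [-0.1, -0.3, 4.8]
finger_gap: 35.2
finger_force: 50.4
```

Request:
drive_tool([
  {"x": 0, "y": 0, "z": 3, "yaw": 0},
  {"x": 0, "y": 1, "z": 4, "yaw": 0.01},
  {"x": 0, "y": 5, "z": 0, "yaw": 0},
  {"x": 0, "y": 6, "z": 0, "yaw": 0},
  {"x": 0, "y": 6, "z": 0, "yaw": 0},
  {"x": 0.4, "y": 6, "z": 0, "yaw": 0},
  {"x": 0, "y": 6, "z": 0, "yaw": 0},
  {"x": 0, "y": 6, "z": 0, "yaw": 0},
  {"x": 0, "y": 5, "z": 0, "yaw": 0},
  {"x": 0, "y": 3.2, "z": 0, "yaw": 0},
])

```text
t: 7.55
position: [573.5, 231.3, 138.6]
tool_rot: [0.753, -0.658, -0.001, 0.001]
force: [0.7, -0.2, -0.3]
finger_gap: 34.9
finger_force: 50.1
```

Request:
drive_tool([
  {"x": 0, "y": 0.1, "z": -2, "yaw": 0},
  {"x": 0, "y": 0, "z": -3, "yaw": 0},
  {"x": 0, "y": 0, "z": -3, "yaw": 0},
  {"x": 0, "y": 0, "z": -1, "yaw": 0},
  {"x": 0, "y": 0, "z": 0, "yaw": 0},
  {"x": 0, "y": 0, "z": 0, "yaw": 0},
  {"x": 0, "y": 0, "z": 0, "yaw": 0},
  {"x": 0, "y": 0, "z": 0, "yaw": 0},
  {"x": 0, "y": 0, "z": 0, "yaw": 0},
  {"x": 0, "y": 0, "z": 0, "yaw": 0},
])

```text
t: 8.8
position: [575.0, 229.9, 50.4]
tool_rot: [0.753, -0.659, 0.0, -0.0]
force: [0.5, 0.6, -0.6]
finger_gap: 35.7
finger_force: 50.1
```

```bash
python3 - <<'E'
from h import *
st()
c=cam('wrist','w4.png');W=cloud(c)
blobs(c,W,'green',2,100,200)
b=(500,660,-300,-120)
c=cam('top');W=cloud(c);print('top')
for k,t in [('green',20),('yellow',63),('blue',33)]: blobs(c,W,k,t,t+70 if t==20 else t+7,20,None if t==20 else b)
E
```

```text
t 8.80 pos [575.  229.9  50.4] close-axis deg 7.62 tilt z [ 0.  0. -1.] F [ 0.5  0.6 -0.6] gap 35.7 ff 50.07581055164337
green px [230. 273.] n 1319 mean [619.6 234.9  13.2] rect [619.7 235.2  15.9  25.9   8. ] z [12.4 14. ]
green px [414. 272.] n 1549 mean [530.9 222.7  13.2] rect [530.8 223.   15.9  26.2   8.5] z [12.5 14. ]
green px [323. 328.] n 9241 mean [575.5 225.1  73.6] rect [574.9 229.7  35.9  36.6   6.4] z [65.6 76.6]
top
yellow px [422. 273.] n 690 mean [ 569.6 -211.3   66.2] rect [ 569.5 -211.4   49.9   36.2    8. ] z [64.5 67.8]
blue px [412. 277.] n 195 mean [ 566.6 -201.8   36.1] rect [ 571.1 -207.9   64.    35.1    7.6] z [34.4 37.5]
```

View pics/w4.png

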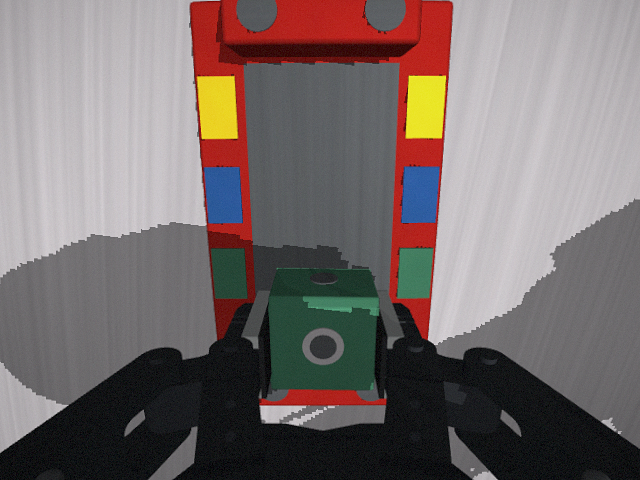

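The green bolt hangs squarely at (323,330), in line with the green tabs at (228,273) and (414,272). Now lower and release it.

Request:
drive_tool([
  {"x": 0, "y": 0, "z": -1.4, "yaw": 0},
  {"x": 0, "y": 0, "z": -1, "yaw": 0},
  {"x": 0, "y": 0, "z": -0.6, "yaw": 0},
  {"x": 0, "y": 0, "z": -0.3, "yaw": 0},
  {"x": 0, "y": 0, "z": -0.1, "yaw": 0},
  {"x": 0, "y": 0, "z": 0, "yaw": 0},
  {"x": 0, "y": 0, "z": 0, "yaw": 0},
  {"x": 0, "y": 0, "z": 0, "yaw": 0},
  {"x": 0, "y": 0, "z": 0, "yaw": 0},
  {"x": 0, "y": 0, "z": 0, "yaw": 0},
])

```text
t: 10.15
position: [575.2, 230.0, 16.6]
tool_rot: [0.753, -0.659, 0.0, -0.0]
force: [0.2, -0.7, 2.5]
finger_gap: 35.0
finger_force: 50.4
```

Request:
drive_tool([
  {"x": 0, "y": 0, "z": 0, "yaw": 0},
  {"x": 0, "y": 0, "z": 0, "yaw": 0},
  {"x": 0, "y": 0, "z": 0, "yaw": 0},
  {"x": 0, "y": 0, "z": 0, "yaw": 0},
  {"x": 0, "y": 0, "z": 0, "yaw": 0},
  {"x": 0, "y": 0, "z": 0, "yaw": 0},
  {"x": 0, "y": 0, "z": 1, "yaw": 0},
  {"x": 0, "y": 0, "z": 3, "yaw": 0},
  {"x": 0, "y": 0, "z": 4, "yaw": 0},
  {"x": 0, "y": 0, "z": 5, "yaw": 0},
], grip=0)

```text
t: 11.4
position: [574.5, 229.6, 147.6]
tool_rot: [0.753, -0.659, -0.0, 0.001]
force: [1.6, 1.2, 0.4]
finger_gap: 85.4
finger_force: 0.0
```

Request:
drive_tool([
  {"x": -0.5, "y": -4, "z": 1, "yaw": 0},
  {"x": 0, "y": -5, "z": 1, "yaw": 0},
  {"x": 0, "y": -6, "z": 0, "yaw": 0},
  {"x": 0, "y": -6, "z": 0, "yaw": 0},
  {"x": 0, "y": -6, "z": 0, "yaw": 0},
  {"x": 0, "y": -6, "z": 0, "yaw": 0},
  {"x": 0, "y": -5, "z": 0, "yaw": 0},
  {"x": 0, "y": -4, "z": 0, "yaw": 0},
  {"x": 0, "y": -2.1, "z": 0, "yaw": 0},
  {"x": 0, "y": 0, "z": 0, "yaw": 0},
])

```text
t: 12.65
position: [569.9, -212.1, 166.5]
tool_rot: [0.752, -0.659, 0.0, -0.0]
force: [0.0, 0.6, -1.0]
finger_gap: 85.5
finger_force: 0.0
```

```bash
python3 - <<'E'
from h import *
b=(480,680,-300,-120)
c=cam('top');W=cloud(c);blobs(c,W,'green',20,60,20)
st();c=cam('wrist');W=cloud(c)
blobs(c,W,'yellow',62,70,60,b); blobs(c,W,'blue',32,40,60,b)
st()
E
```

```text
t 12.70 pos [ 570.  -211.   166.5] close-axis deg 7.58 tilt z [ 0.  0. -1.] F [-0.1  0.7 -1.1] gap 85.4 ff 0.0
yellow px [321. 236.] n 3889 mean [ 571.1 -212.1   66.1] rect [ 571.  -211.2   50.    36.4    7.6] z [65.3 67. ]
blue px [277. 226.] n 374 mean [ 601.5 -206.4   36. ] rect [ 601.5 -204.8    7.5   36.6    2.9] z [35.1 37. ]
blue px [362. 225.] n 153 mean [ 542.1 -215.1   36.1] rect [ 541.4 -212.6    3.5   35.6   11.3] z [35.3 37. ]
t 12.75 pos [ 570.1 -210.4  166.5] close-axis deg 7.64 tilt z [ 0.  0. -1.] F [0.  1.1 0.3] gap 85.3 ff 0.0
```

Request:
drive_tool([
  {"x": 0.1, "y": 0, "z": -3, "yaw": 0},
  {"x": 0, "y": 0, "z": -4, "yaw": 0},
  {"x": 0, "y": 0, "z": -3, "yaw": 0},
  {"x": 0, "y": 0, "z": -1.6, "yaw": 0},
  {"x": 0, "y": 0, "z": -1, "yaw": 0},
  {"x": 0, "y": 0, "z": 0, "yaw": 0},
  {"x": 0, "y": 0, "z": 0, "yaw": 0},
  {"x": 0, "y": 0, "z": 0, "yaw": 0},
  {"x": 0, "y": 0, "z": 0, "yaw": 0},
  {"x": 0, "y": 0, "z": 0, "yaw": 0},
])

```text
t: 14.0
position: [571.0, -211.2, 40.5]
tool_rot: [0.753, -0.659, 0.0, -0.0]
force: [-0.6, -0.0, 0.0]
finger_gap: 85.4
finger_force: 0.0
```

Request:
drive_tool([
  {"x": 0, "y": 0, "z": 0, "yaw": 0},
  {"x": 0, "y": 0, "z": 0, "yaw": 0},
  {"x": 0, "y": 0, "z": 0, "yaw": 0},
  {"x": 0, "y": 0, "z": 0, "yaw": 0},
  {"x": 0, "y": 0, "z": 0, "yaw": 0},
  {"x": 0, "y": 0, "z": 0, "yaw": 0},
  {"x": 0, "y": 0, "z": 0, "yaw": 0},
  {"x": 0, "y": 0, "z": 0, "yaw": 0},
  {"x": 0, "y": 0, "z": 3, "yaw": 0},
  {"x": 0, "y": 0, "z": 4, "yaw": 0},
], grip=255)

```text
t: 15.25
position: [569.2, -210.5, 108.8]
tool_rot: [0.752, -0.659, -0.003, 0.001]
force: [1.3, 0.2, -1.9]
finger_gap: 49.0
finger_force: 52.4
```

Request:
drive_tool([
  {"x": 0, "y": 3, "z": 2, "yaw": 0},
  {"x": 0, "y": 5, "z": 1, "yaw": 0},
  {"x": 0, "y": 6, "z": 0, "yaw": 0},
  {"x": 0.7, "y": 6, "z": 0, "yaw": 0},
  {"x": 0.7, "y": 6, "z": 0, "yaw": 0},
  {"x": 0, "y": 5, "z": 0, "yaw": 0},
  {"x": 0, "y": 4, "z": 0, "yaw": 0},
  {"x": 0, "y": 1.4, "z": 0, "yaw": 0},
  {"x": 0, "y": 0, "z": -3, "yaw": 0},
  {"x": 0, "y": 0, "z": -4, "yaw": 0},
])

```text
t: 16.5
position: [585.2, 152.8, 69.8]
tool_rot: [0.752, -0.659, 0.0, -0.001]
force: [0.7, 0.3, -1.6]
finger_gap: 48.9
finger_force: 52.6
```

Request:
drive_tool([
  {"x": 0, "y": 0, "z": -1, "yaw": 0},
  {"x": 0, "y": 0, "z": -0.5, "yaw": 0},
  {"x": 0, "y": 0, "z": 0, "yaw": 0},
  {"x": 0, "y": 0, "z": 0, "yaw": 0},
  {"x": 0, "y": 0, "z": 0, "yaw": 0},
  {"x": 0, "y": 0, "z": 0, "yaw": 0},
  {"x": 0, "y": 0, "z": 0, "yaw": 0},
  {"x": 0, "y": 0, "z": 0, "yaw": 0},
  {"x": 0, "y": 0, "z": 0, "yaw": 0},
  {"x": 0, "y": 0, "z": 0, "yaw": 0},
])

```text
t: 17.75
position: [585.0, 152.9, 55.3]
tool_rot: [0.753, -0.659, -0.0, 0.0]
force: [0.5, 0.0, -1.3]
finger_gap: 48.9
finger_force: 52.4
```

```bash
python3 - <<'E'
from h import *
st()
c=cam('wrist','w5.png');W=cloud(c)
blobs(c,W,'yellow',2,100,200)
blobs(c,W,'red',36,60,300)
c=cam('top','t5.png');W=cloud(c);print('top')
blobs(c,W,'yellow',20,110,100);blobs(c,W,'red',36,60,100,(400,700,50,300))
HS['green']=((50,95),60);blobs(c,W,'green',25,60,20)
E
```

```text
t 17.75 pos [585.  152.9  55.3] close-axis deg 7.62 tilt z [-0. -0. -1.] F [ 0.5  0.  -1.3] gap 48.9 ff 52.396488189697266
yellow px [322. 319.] n 19069 mean [585.4 148.7  68. ] rect [581.8 176.7 106.9  89.9   8.5] z [13.4 81.5]
red px [320. 221.] n 7250 mean [590.2 120.5  41.9] rect [589.9 121.8  70.4  22.6   7.7] z [40.9 42.9]
top
yellow px [186. 264.] n 164 mean [575.9 136.3  78.6] rect [579.  139.   37.5  12.    6.6] z [70.7 82.3]
red px [203. 259.] n 512 mean [588.5 119.9  41.7] rect [588.6 120.9  69.8  22.2   7.3] z [39.8 43.7]
red px [105. 283.] n 184 mean [548.6 265.5  41.5] rect [548.2 267.2  29.4  20.4   7.8] z [39.2 43.5]
```

View pics/w5.png

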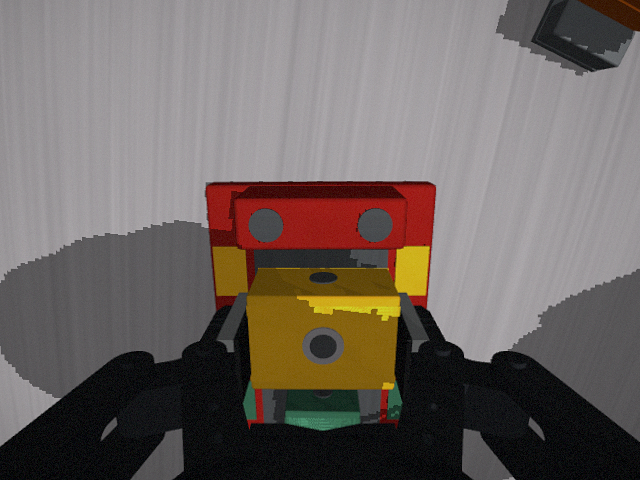

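Yellow is at (323,330), square with the jaw edge (320,247) and the yellow tabs. The green bolt stands behind it at (320,410). Jaw-derived slot centre is (585.7,152.9), which is where the bolt is. Lower it.

Request:
drive_tool([
  {"x": 0, "y": 0, "z": -1.4, "yaw": 0},
  {"x": 0, "y": 0, "z": -1, "yaw": 0},
  {"x": 0, "y": 0, "z": -0.7, "yaw": 0},
  {"x": 0, "y": 0, "z": -0.5, "yaw": 0},
  {"x": 0, "y": 0, "z": -0.3, "yaw": 0},
  {"x": 0, "y": 0, "z": 0, "yaw": 0},
  {"x": 0, "y": 0, "z": 0, "yaw": 0},
  {"x": 0, "y": 0, "z": 0, "yaw": 0},
  {"x": 0, "y": 0, "z": 0, "yaw": 0},
  {"x": 0, "y": 0, "z": 0, "yaw": 0},
])

```text
t: 19.1
position: [585.2, 153.0, 16.5]
tool_rot: [0.753, -0.659, 0.0, -0.0]
force: [-0.4, 0.5, 0.8]
finger_gap: 49.2
finger_force: 52.8
```

Request:
drive_tool([
  {"x": 0, "y": 0, "z": 0, "yaw": 0},
  {"x": 0, "y": 0, "z": 0, "yaw": 0},
  {"x": 0, "y": 0, "z": 0, "yaw": 0},
  {"x": 0, "y": 0, "z": 0, "yaw": 0},
  {"x": 0, "y": 0, "z": 0, "yaw": 0},
  {"x": 0, "y": 0, "z": 1, "yaw": 0},
  {"x": 0, "y": 0, "z": 3, "yaw": 0},
  {"x": 0, "y": 0, "z": 4, "yaw": 0},
  {"x": 0, "y": 0, "z": 4, "yaw": 0},
  {"x": 0, "y": -3, "z": 2, "yaw": 0},
], grip=0)

```text
t: 20.35
position: [586.1, 124.1, 159.8]
tool_rot: [0.753, -0.658, 0.001, -0.002]
force: [0.5, -0.3, -0.5]
finger_gap: 85.2
finger_force: 0.0
```

Request:
drive_tool([
  {"x": -0.5, "y": -4, "z": 0, "yaw": 0},
  {"x": -0.5, "y": -6, "z": 0, "yaw": 0},
  {"x": -0.4, "y": -6, "z": 0, "yaw": 0},
  {"x": 0, "y": -6, "z": 0, "yaw": 0},
  {"x": 0, "y": -6, "z": 0, "yaw": 0},
  {"x": 0, "y": -3.1, "z": 0, "yaw": 0},
  {"x": 0, "y": -2, "z": 0, "yaw": 0},
  {"x": 0, "y": 0, "z": -2, "yaw": 0},
  {"x": 0, "y": 0, "z": -1, "yaw": 0},
  {"x": 0, "y": 0, "z": 0, "yaw": 0},
])

```text
t: 21.6
position: [570.6, -207.4, 125.8]
tool_rot: [0.753, -0.658, -0.001, 0.0]
force: [0.4, 0.9, 0.6]
finger_gap: 85.5
finger_force: 0.0
```

```bash
python3 - <<'E'
from h import *
st();c=cam('wrist');W=cloud(c)
blobs(c,W,'blue',32,40,60,(480,680,-300,-120))
st()
E
```

```text
t 21.60 pos [ 570.6 -207.4  125.8] close-axis deg 7.68 tilt z [-0.002  0.    -1.   ] F [0.4 0.9 0.6] gap 85.5 ff 0.0
blue px [320. 239.] n 5540 mean [ 572.3 -209.4   36.1] rect [ 572.4 -208.4   64.4   36.3    7.2] z [35.2 37. ]
t 21.65 pos [ 571.1 -207.6  126.5] close-axis deg 7.68 tilt z [-0. -0. -1.] F [-0.3 -0.  -0.8] gap 85.7 ff 0.0
```

Request:
drive_tool([
  {"x": 0.1, "y": 0, "z": -3, "yaw": 0},
  {"x": 0, "y": 0, "z": -4, "yaw": 0},
  {"x": 0, "y": 0, "z": -2.5, "yaw": 0},
  {"x": 0, "y": 0, "z": -1.5, "yaw": 0},
  {"x": 0, "y": 0, "z": -1, "yaw": 0},
  {"x": 0, "y": 0, "z": 0, "yaw": 0},
  {"x": 0, "y": 0, "z": 0, "yaw": 0},
  {"x": 0, "y": 0, "z": 0, "yaw": 0},
  {"x": 0, "y": 0, "z": 0, "yaw": 0},
  {"x": 0, "y": 0, "z": 0, "yaw": 0},
])

```text
t: 22.9
position: [572.1, -208.1, 6.5]
tool_rot: [0.753, -0.659, 0.0, -0.0]
force: [-0.2, 0.0, -0.4]
finger_gap: 85.2
finger_force: 0.0
```

Request:
drive_tool([
  {"x": 0, "y": 0, "z": 0, "yaw": 0},
  {"x": 0, "y": 0, "z": 0, "yaw": 0},
  {"x": 0, "y": 0, "z": 0, "yaw": 0},
  {"x": 0, "y": 0, "z": 0, "yaw": 0},
  {"x": 0, "y": 0, "z": 0, "yaw": 0},
  {"x": 0, "y": 0, "z": 0, "yaw": 0},
  {"x": 0, "y": 0, "z": 0, "yaw": 0},
  {"x": 0, "y": 0, "z": 3, "yaw": 0},
  {"x": 0, "y": 0, "z": 4, "yaw": 0},
  {"x": 0, "y": 0, "z": 4, "yaw": 0},
], grip=255)

```text
t: 24.15
position: [570.9, -207.8, 115.9]
tool_rot: [0.752, -0.659, -0.001, 0.001]
force: [0.4, -0.0, -1.4]
finger_gap: 63.4
finger_force: 55.8
```

Request:
drive_tool([
  {"x": 0, "y": 4, "z": 1, "yaw": 0},
  {"x": 0, "y": 6, "z": 0, "yaw": 0},
  {"x": 0, "y": 6, "z": 0, "yaw": 0},
  {"x": 0.4, "y": 6, "z": 0, "yaw": 0},
  {"x": 0.4, "y": 6, "z": 0, "yaw": 0},
  {"x": 0, "y": 6, "z": 0, "yaw": 0},
  {"x": 0, "y": 4, "z": 0, "yaw": 0},
  {"x": 0, "y": 1.9, "z": 0, "yaw": 0},
  {"x": 0, "y": 0, "z": -1, "yaw": 0},
  {"x": 0, "y": 0, "z": -1, "yaw": 0},
])

```text
t: 25.4
position: [579.5, 189.8, 105.0]
tool_rot: [0.752, -0.659, -0.0, 0.001]
force: [-0.1, -0.6, -2.1]
finger_gap: 63.2
finger_force: 55.9
```

```bash
python3 - <<'E'
from h import *
st()
c=cam('wrist','w6.png');W=cloud(c)
blobs(c,W,'blue',60,200,200);blobs(c,W,'yellow',36,50,100);blobs(c,W,'green',36,50,100)
blobs(c,W,'red',36,60,300);st()
E
```

```text
t 25.40 pos [579.5 189.8 105. ] close-axis deg 7.56 tilt z [-0.002 -0.001 -1.   ] F [-0.1 -0.6 -2.1] gap 63.2 ff 55.942391753196716
blue px [323. 333.] n 21942 mean [580.1 184.4 131.9] rect [577.7 188.8  67.8  37.    7.6] z [122.4 135.1]
yellow px [321. 188.] n 6032 mean [584.9 152.1  42.1] rect [585.  153.   50.2  36.3   7. ] z [41.3 43. ]
red px [319. 127.] n 4856 mean [590.1 121.7  42.1] rect [589.9 122.   70.1  21.8   7.5] z [41.1 43. ]
red px [320. 397.] n 330 mean [568.7 280.5  41.9] rect [568.5 280.6  68.7   4.2   7.5] z [41.2 42.7]
t 25.45 pos [578.7 189.3 103.4] close-axis deg 7.52 tilt z [-0.004 -0.001 -1.   ] F [-0.9 -1.4 -2.9] gap 62.9 ff 55.937116742134094
```

View pics/w6.png

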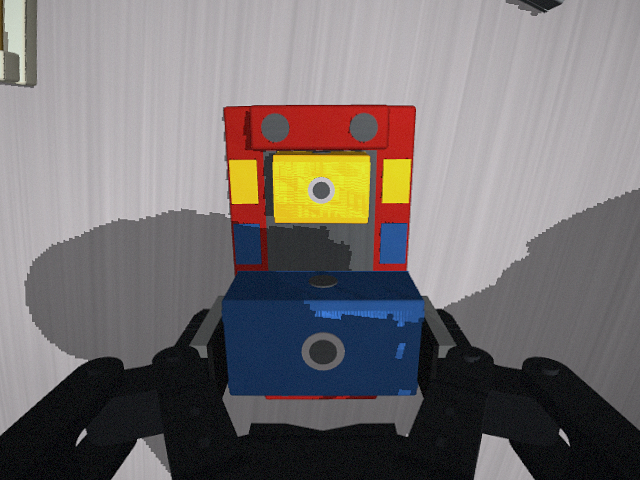

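Yellow stands in its slot at (321,188) with blue held square at (323,333) above the middle gap. Insert blue slowly.

Request:
drive_tool([
  {"x": 0, "y": 0.04, "z": -3, "yaw": 0},
  {"x": 0, "y": 0, "z": -2, "yaw": 0},
  {"x": 0, "y": 0, "z": -1, "yaw": 0},
  {"x": 0, "y": 0, "z": 0, "yaw": 0},
  {"x": 0, "y": 0, "z": -0.5, "yaw": 0},
  {"x": 0, "y": 0, "z": -0.5, "yaw": 0},
  {"x": 0, "y": 0, "z": -0.5, "yaw": 0},
  {"x": 0, "y": 0, "z": -0.5, "yaw": 0},
  {"x": 0, "y": 0, "z": 0, "yaw": 0},
  {"x": 0, "y": 0, "z": 0, "yaw": 0},
])

```text
t: 26.7
position: [580.1, 191.4, 26.4]
tool_rot: [0.753, -0.658, 0.0, -0.0]
force: [0.0, 0.4, -1.0]
finger_gap: 63.2
finger_force: 55.9
```

Request:
drive_tool([
  {"x": 0, "y": 0, "z": -0.4, "yaw": 0},
  {"x": 0, "y": 0, "z": -0.4, "yaw": 0},
  {"x": 0, "y": 0, "z": -0.3, "yaw": 0},
  {"x": 0, "y": 0, "z": -0.2, "yaw": 0},
  {"x": 0, "y": 0, "z": -0.1, "yaw": 0},
  {"x": 0, "y": 0, "z": 0, "yaw": 0},
  {"x": 0, "y": 0, "z": 0, "yaw": 0},
  {"x": 0, "y": 0, "z": 0, "yaw": 0},
  {"x": 0, "y": 0, "z": 0, "yaw": 0},
  {"x": 0, "y": 0, "z": 0, "yaw": 0},
])

```text
t: 27.95
position: [580.0, 191.3, 12.6]
tool_rot: [0.753, -0.659, 0.0, -0.0]
force: [-2.5, -1.0, 5.6]
finger_gap: 63.3
finger_force: 56.5
```

Request:
drive_tool([
  {"x": 0, "y": 0, "z": 0, "yaw": 0},
  {"x": 0, "y": 0, "z": 0, "yaw": 0},
  {"x": 0, "y": 0, "z": 0, "yaw": 0},
  {"x": 0, "y": 0, "z": 0, "yaw": 0},
  {"x": 0, "y": 0, "z": 0, "yaw": 0},
  {"x": 0, "y": 0, "z": 1, "yaw": 0},
  {"x": 0, "y": 0, "z": 3, "yaw": 0},
  {"x": 0, "y": 0, "z": 4, "yaw": 0},
  {"x": 0, "y": 0, "z": 5, "yaw": 0},
  {"x": -1, "y": -2, "z": 3, "yaw": 0},
], grip=0)

```text
t: 29.2
position: [571.1, 172.1, 175.8]
tool_rot: [0.753, -0.658, 0.001, -0.002]
force: [0.3, -0.4, -0.5]
finger_gap: 85.6
finger_force: 0.0
```

Request:
drive_tool([
  {"x": -2, "y": -3, "z": 0, "yaw": -0.1},
  {"x": -2, "y": -3, "z": 0, "yaw": -0.1},
  {"x": -2, "y": -3, "z": 0, "yaw": -0.1},
  {"x": -2, "y": -3, "z": 0, "yaw": -0.08},
  {"x": -0.9, "y": -3, "z": 0, "yaw": 0},
  {"x": 0, "y": -0.9, "z": 0, "yaw": 0},
  {"x": 0, "y": 0, "z": 0, "yaw": 0},
  {"x": 0, "y": 0, "z": 0, "yaw": 0},
  {"x": 0, "y": 0, "z": 0, "yaw": 0},
  {"x": 0, "y": 0, "z": 0, "yaw": 0},
])

```text
t: 30.45
position: [481.1, 12.8, 172.2]
tool_rot: [-0.615, 0.789, 0.0, -0.0]
force: [0.3, 0.3, -0.2]
finger_gap: 85.2
finger_force: 0.0
```

```bash
python3 - <<'E'
from h import *
st()
c=cam('wrist','w7.png');W=cloud(c)
blobs(c,W,'orange',62,75,200);blobs(c,W,'orange',2,75,200)
c=cam('top','t7.png');W=cloud(c);print('top')
for k in ['blue','yellow','green']: blobs(c,W,k,36,50,30)
blobs(c,W,'red',36,60,100,(400,700,50,300))
cv2.imwrite('pics/t7c.png',cv2.resize(c['image'][210:360,80:310,::-1],None,fx=3,fy=3,interpolation=2))
E
```

```text
t 30.45 pos [481.1  12.8 172.2] close-axis deg -14.11 tilt z [-0. -0. -1.] F [ 0.3  0.3 -0.2] gap 85.2 ff 0.0
orange px [322. 235.] n 2353 mean [481.1  11.8  67.9] rect [481.2  12.4  28.6  35.6  76.1] z [67.  68.9]
orange px [322. 232.] n 2652 mean [480.7  10.3  66.2] rect [481.2  12.4  28.6  35.6  76.1] z [60.3 68.9]
top
blue px [630. 112.] n 154 mean [ 841.7 -562.3   42.8] rect [ 845.4 -562.3   56.9   13.3   18.4] z [37.3 48.2]
blue px [155. 249.] n 247 mean [602.  193.6  42.2] rect [601.4 193.1  18.9  36.7  12. ] z [40.4 44. ]
red px [202. 244.] n 144 mean [611.3 122.1  41.9] rect [610.3 123.8  26.4  21.8   8. ] z [39.8 43.9]
red px [104. 266.] n 373 mean [574.8 269.1  41.7] rect [575.8 270.7  56.5  20.5   7.1] z [39.5 43.7]
```

View pics/t7c.png

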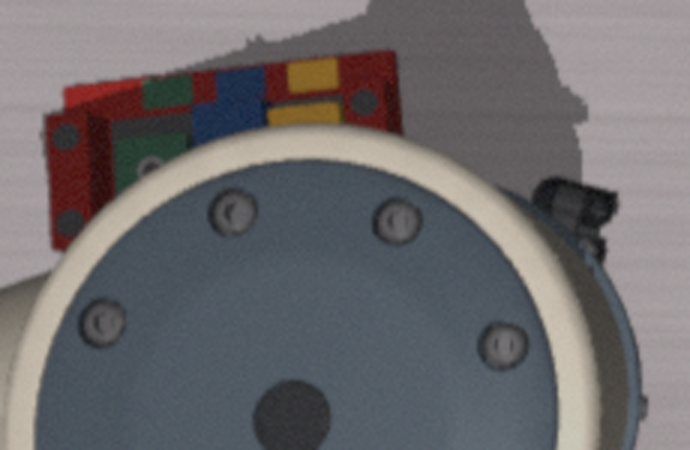

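View pics/w7.png

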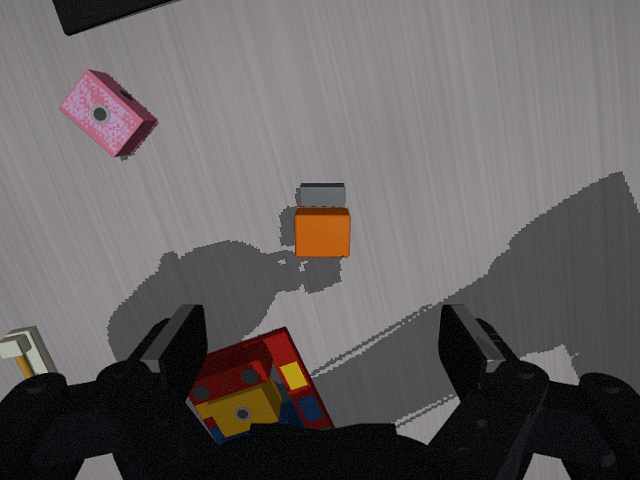

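Top crop: green (150,165), blue (228,115) and yellow (305,115) are in the row. Wrist: the wedge head is at (322,233), square to the fingers. Grip the wedge.

Request:
drive_tool([
  {"x": 0, "y": 0, "z": -3, "yaw": 0},
  {"x": 0, "y": 0, "z": -4, "yaw": 0},
  {"x": 0, "y": 0, "z": -3, "yaw": 0},
  {"x": 0, "y": 0, "z": -2, "yaw": 0},
  {"x": 0, "y": 0, "z": -1.1, "yaw": 0},
  {"x": 0, "y": 0, "z": 0, "yaw": 0},
  {"x": 0, "y": 0, "z": 0, "yaw": 0},
  {"x": 0, "y": 0, "z": 0, "yaw": 0},
  {"x": 0, "y": 0, "z": 0, "yaw": 0},
  {"x": 0, "y": 0, "z": 0, "yaw": 0},
])

```text
t: 31.8
position: [481.1, 12.4, 41.5]
tool_rot: [-0.615, 0.789, -0.0, 0.0]
force: [-0.4, -0.1, 0.3]
finger_gap: 85.3
finger_force: 0.0
```

Request:
drive_tool([
  {"x": 0, "y": 0, "z": 0, "yaw": 0},
  {"x": 0, "y": 0, "z": 0, "yaw": 0},
  {"x": 0, "y": 0, "z": 0, "yaw": 0},
  {"x": 0, "y": 0, "z": 0, "yaw": 0},
  {"x": 0, "y": 0, "z": 0, "yaw": 0},
  {"x": 0, "y": 0, "z": 0, "yaw": 0},
  {"x": 0, "y": 0, "z": 0, "yaw": 0},
  {"x": 0, "y": 0, "z": 0, "yaw": 0},
  {"x": 0, "y": 0, "z": 2, "yaw": 0},
  {"x": 0, "y": 0, "z": 4, "yaw": 0},
], grip=255, force=70)

```text
t: 33.05
position: [478.8, 12.0, 99.8]
tool_rot: [-0.614, 0.789, 0.001, -0.003]
force: [1.6, 0.2, -0.6]
finger_gap: 34.7
finger_force: 69.8
```

Request:
drive_tool([
  {"x": 0, "y": 0, "z": 4, "yaw": 0},
  {"x": 1, "y": 3, "z": 2, "yaw": 0.08},
  {"x": 2, "y": 5, "z": 0, "yaw": 0.1},
  {"x": 2, "y": 5, "z": 0, "yaw": 0.1},
  {"x": 2, "y": 5, "z": 0, "yaw": 0.1},
  {"x": 1.5, "y": 4, "z": 0, "yaw": 0},
  {"x": 0.6, "y": 2.2, "z": 0, "yaw": 0},
  {"x": 0, "y": 0, "z": 0, "yaw": 0},
  {"x": 0, "y": 0, "z": -2, "yaw": 0},
  {"x": 0, "y": 0, "z": -3, "yaw": 0},
])

```text
t: 34.3
position: [572.0, 253.8, 111.2]
tool_rot: [0.752, -0.659, 0.0, -0.001]
force: [-0.2, -0.6, -0.6]
finger_gap: 35.0
finger_force: 69.8
```

Request:
drive_tool([
  {"x": 0, "y": 0, "z": -1, "yaw": 0},
  {"x": 0, "y": 0, "z": 0, "yaw": 0},
  {"x": 0, "y": 0, "z": 0, "yaw": 0},
  {"x": 0, "y": 0, "z": 0, "yaw": 0},
  {"x": 0, "y": 0, "z": 0, "yaw": 0},
  {"x": 0, "y": 0, "z": 0, "yaw": 0},
  {"x": 0, "y": 0, "z": 0, "yaw": 0},
  {"x": 0, "y": 0, "z": 0, "yaw": 0},
  {"x": 0, "y": 0, "z": 0, "yaw": 0},
  {"x": 0, "y": 0, "z": 0, "yaw": 0},
])

```text
t: 35.55
position: [572.0, 254.3, 101.3]
tool_rot: [0.753, -0.659, 0.0, 0.0]
force: [-0.2, -0.0, -0.0]
finger_gap: 34.9
finger_force: 69.9
```

```bash
python3 - <<'E'
from h import *
st()
c=cam('wrist','w8.png');W=cloud(c)
blobs(c,W,'orange',20,150,200);blobs(c,W,'orange',117,130,200)
for k in ['blue','yellow']: blobs(c,W,k,36,50,100)
HS['green']=((50,95),60);blobs(c,W,'green',36,50,100)
blobs(c,W,'red',36,60,200);st()
E
```

```text
t 35.55 pos [572.  254.3 101.3] close-axis deg 7.62 tilt z [-0. -0. -1.] F [-0.2 -0.  -0. ] gap 34.9 ff 69.85609729774296
orange px [323. 327.] n 11544 mean [572.4 250.1 121.3] rect [573.6 255.   47.8  29.7   7.5] z [104.2 128.4]
orange px [323. 339.] n 9122 mean [572.1 252.  126.9] rect [571.7 254.7  36.5  29.7   7.7] z [123.9 128.4]
blue px [323. 136.] n 8864 mean [579.9 190.5  42.2] rect [579.7 191.   64.3  35.6   7.6] z [41.4 43. ]
yellow px [323.  54.] n 7845 mean [584.8 153.   42.2] rect [584.9 153.1  50.2  36.1   7.2] z [41.3 43.1]
green px [323. 213.] n 4144 mean [574.9 229.1  42.1] rect [574.8 230.2  36.2  36.3   6.4] z [41.3 43. ]
red px [321.   5.] n 1491 mean [588.8 131.6  41.1] rect [588.3 131.3  69.4   4.    7.6] z [38.2 42.8]
red px [269. 277.] n 374 mean [599.5 268.4  41.2] rect [597.1 269.9  15.9  11.5   6.3] z [38.3 42.7]
red px [376. 277.] n 384 mean [541.3 260.6  41.3] rect [542.6 262.3  14.4  10.9   6.5] z [38.5 42.8]
t 35.60 pos [572.  254.3 101.3] close-axis deg 7.62 tilt z [-0. -0. -1.] F [0.4 0.6 0.4] gap 35.2 ff 69.85628022579476
```

View pics/w8.png

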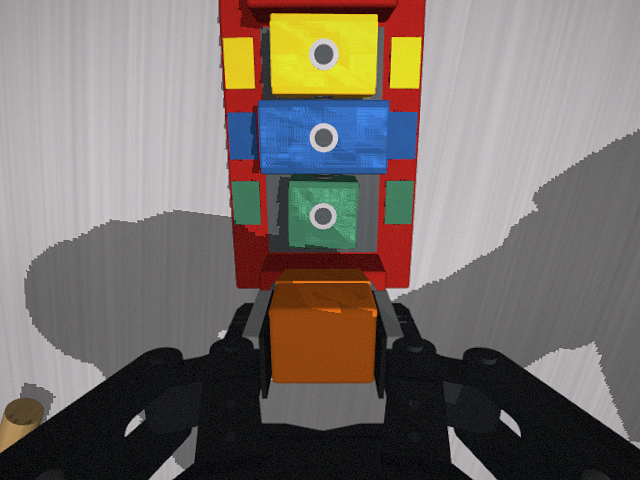

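All three bolts stand in line with their tabs: yellow (323,54), blue (323,137), green (323,214). The wedge is over the gap at (323,335). Enter, then press in small steps, moving gradually -y as the gap opens.

Request:
drive_tool([
  {"x": 0, "y": 0, "z": -1.2, "yaw": 0},
  {"x": 0, "y": 0, "z": -0.8, "yaw": 0},
  {"x": 0, "y": 0, "z": -0.4, "yaw": 0},
  {"x": 0, "y": 0, "z": -0.3, "yaw": 0},
  {"x": 0, "y": 0, "z": -0.2, "yaw": 0},
  {"x": 0, "y": 0, "z": -0.1, "yaw": 0},
  {"x": 0, "y": 0, "z": -0.1, "yaw": 0},
  {"x": 0, "y": 0, "z": -0.1, "yaw": 0},
  {"x": 0, "y": 0, "z": 0, "yaw": 0},
  {"x": 0, "y": 0, "z": 0, "yaw": 0},
])

```text
t: 36.85
position: [572.2, 254.0, 69.5]
tool_rot: [0.753, -0.659, 0.0, 0.0]
force: [1.1, -2.8, 0.0]
finger_gap: 35.2
finger_force: 69.9
```

Request:
drive_tool([
  {"x": 0, "y": -0.02, "z": -0.1, "yaw": 0},
  {"x": 0, "y": -0.03, "z": -0.1, "yaw": 0},
  {"x": 0.01, "y": -0.02, "z": -0.1, "yaw": 0},
  {"x": 0, "y": -0.03, "z": -0.1, "yaw": 0},
  {"x": 0, "y": -0.02, "z": -0.1, "yaw": 0},
  {"x": 0.01, "y": -0.03, "z": -0.1, "yaw": 0},
  {"x": 0, "y": 0, "z": 0, "yaw": 0},
  {"x": 0, "y": 0, "z": 0, "yaw": 0},
  {"x": 0, "y": 0, "z": 0, "yaw": 0},
  {"x": 0, "y": 0, "z": 0, "yaw": 0},
])

```text
t: 38.1
position: [572.3, 252.5, 63.2]
tool_rot: [0.753, -0.659, 0.0, 0.0]
force: [1.9, -5.1, 3.5]
finger_gap: 35.0
finger_force: 70.3
```

Request:
drive_tool([
  {"x": 0, "y": -0.04, "z": -0.1, "yaw": 0},
  {"x": 0, "y": -0.03, "z": -0.1, "yaw": 0},
  {"x": 0.01, "y": -0.03, "z": -0.1, "yaw": 0},
  {"x": 0, "y": -0.03, "z": -0.1, "yaw": 0},
  {"x": 0, "y": -0.03, "z": -0.1, "yaw": 0},
  {"x": 0.01, "y": -0.03, "z": -0.1, "yaw": 0},
  {"x": 0, "y": -0.02, "z": -0.1, "yaw": 0},
  {"x": 0, "y": 0, "z": 0, "yaw": 0},
  {"x": 0, "y": 0, "z": 0, "yaw": 0},
  {"x": 0, "y": 0, "z": 0, "yaw": 0},
])

```text
t: 39.35
position: [572.8, 250.9, 56.8]
tool_rot: [0.753, -0.658, 0.0, -0.001]
force: [1.3, -4.5, 6.7]
finger_gap: 35.0
finger_force: 70.6
```

Request:
drive_tool([
  {"x": 0, "y": -0.02, "z": -0.1, "yaw": 0},
  {"x": 0, "y": -0.02, "z": -0.1, "yaw": 0},
  {"x": 0, "y": -0.02, "z": -0.1, "yaw": 0},
  {"x": 0, "y": 0, "z": 0, "yaw": 0},
  {"x": 0, "y": 0, "z": 0, "yaw": 0},
  {"x": 0, "y": 0, "z": 0, "yaw": 0},
  {"x": 0, "y": 0, "z": 0, "yaw": 0},
  {"x": 0, "y": 0, "z": 0, "yaw": 0},
  {"x": 0, "y": 0, "z": 0, "yaw": 0},
  {"x": 0, "y": 0, "z": 0, "yaw": 0},
])

```text
t: 40.6
position: [573.1, 250.2, 54.1]
tool_rot: [0.753, -0.658, 0.0, -0.001]
force: [0.4, -4.9, 7.3]
finger_gap: 34.6
finger_force: 70.7
```

Request:
drive_tool([
  {"x": 0, "y": -0.02, "z": -0.1, "yaw": 0},
  {"x": 0, "y": -0.02, "z": -0.1, "yaw": 0},
  {"x": 0, "y": 0, "z": 0, "yaw": 0},
  {"x": 0, "y": 0, "z": 0, "yaw": 0},
  {"x": 0, "y": 0, "z": 0, "yaw": 0},
  {"x": 0, "y": 0, "z": 0, "yaw": 0},
  {"x": 0, "y": 0, "z": 0, "yaw": 0},
  {"x": 0, "y": 0, "z": 0, "yaw": 0},
  {"x": 0, "y": 0, "z": 0, "yaw": 0},
  {"x": 0, "y": 0, "z": 0, "yaw": 0},
])

```text
t: 41.85
position: [573.2, 249.8, 52.5]
tool_rot: [0.753, -0.658, 0.001, -0.001]
force: [0.1, -5.8, 9.0]
finger_gap: 35.1
finger_force: 71.2
```

```bash
python3 - <<'E'
from h import *
st()
c=cam('wrist','w9.png');W=cloud(c)
HS['green']=((50,95),60)
blobs(c,W,'orange',70,95,500)
for k in ['blue','yellow','green']: blobs(c,W,k,36,50,100)
E
```

```text
t 41.85 pos [573.2 249.8  52.5] close-axis deg 7.64 tilt z [ 0.002  0.001 -1.   ] F [ 0.1 -5.8  9. ] gap 35.1 ff 71.21698505245149
orange px [323. 340.] n 8896 mean [573.3 247.7  78.4] rect [572.9 250.   36.8  29.4   7.9] z [76.4 79.7]
blue px [325. 140.] n 15286 mean [580.6 185.7  42.2] rect [580.4 186.3  64.7  35.9   7.6] z [41.3 43. ]
yellow px [325.  46.] n 11568 mean [585.  153.1  42.2] rect [585.  153.   50.5  31.    7.6] z [41.3 43.1]
green px [324. 232.] n 6761 mean [576.1 221.   42.2] rect [576.  221.9  36.2  35.9   7.6] z [41.4 42.9]
```

Request:
drive_tool([
  {"x": 0, "y": -0.02, "z": -0.1, "yaw": 0},
  {"x": 0, "y": 0, "z": -0.1, "yaw": 0},
  {"x": 0, "y": 0, "z": 0, "yaw": 0},
  {"x": 0, "y": 0, "z": 0, "yaw": 0},
  {"x": 0, "y": 0, "z": 0, "yaw": 0},
  {"x": 0, "y": 0, "z": 0, "yaw": 0},
  {"x": 0, "y": 0, "z": 0, "yaw": 0},
  {"x": 0, "y": 0, "z": 0, "yaw": 0},
  {"x": 0, "y": 0, "z": 0, "yaw": 0},
  {"x": 0, "y": 0, "z": 0, "yaw": 0},
])

```text
t: 43.15
position: [573.4, 249.9, 52.1]
tool_rot: [0.753, -0.658, 0.001, -0.001]
force: [-3.0, -4.5, 16.5]
finger_gap: 34.6
finger_force: 72.3
```

Tight: force rose to 16.5 N for 0.4 mm of travel. Release and retreat.

Request:
drive_tool([
  {"x": 0, "y": 0, "z": 0, "yaw": 0},
  {"x": 0, "y": 0, "z": 0, "yaw": 0},
  {"x": 0, "y": 0, "z": 0, "yaw": 0},
  {"x": 0, "y": 0, "z": 0, "yaw": 0},
  {"x": 0, "y": 0, "z": 0, "yaw": 0},
  {"x": 0, "y": 0, "z": 0, "yaw": 0},
  {"x": 0, "y": 0, "z": 1, "yaw": 0},
  {"x": 0, "y": 0, "z": 3, "yaw": 0},
  {"x": 0, "y": 0, "z": 4, "yaw": 0},
  {"x": 0, "y": 0, "z": 4, "yaw": 0},
], grip=0)

```text
t: 44.4
position: [572.4, 249.4, 171.4]
tool_rot: [0.753, -0.659, 0.0, -0.0]
force: [-0.9, 1.2, -0.8]
finger_gap: 84.9
finger_force: 0.0
```

Request:
drive_tool([
  {"x": 0, "y": 0, "z": 3, "yaw": 0},
  {"x": 0, "y": 0, "z": 2, "yaw": 0},
  {"x": 0, "y": 0, "z": 0, "yaw": 0},
  {"x": 0, "y": 0, "z": 0, "yaw": 0},
  {"x": 0, "y": 0, "z": 0, "yaw": 0},
  {"x": 0, "y": 0, "z": 0, "yaw": 0},
  {"x": 0, "y": 0, "z": 0, "yaw": 0},
  {"x": 0, "y": 0, "z": 0, "yaw": 0},
  {"x": 0, "y": 0, "z": 0, "yaw": 0},
  {"x": 0, "y": 0, "z": 0, "yaw": 0},
])

```text
t: 45.65
position: [572.4, 249.5, 219.3]
tool_rot: [0.753, -0.659, -0.0, 0.0]
force: [0.8, -0.6, -0.2]
finger_gap: 85.7
finger_force: 0.0
```

```bash
python3 - <<'E'
from h import *
st()
c=cam('wrist','w10.png');W=cloud(c)
HS['green']=((50,95),60)
blobs(c,W,'orange',70,95,500)
for k in ['blue','yellow','green']: blobs(c,W,k,36,50,100)
for k in ['blue','yellow','green']: blobs(c,W,k,5,16,100)
E
```

```text
t 45.65 pos [572.4 249.5 219.3] close-axis deg 7.62 tilt z [-0. -0. -1.] F [ 0.8 -0.6 -0.2] gap 85.7 ff 0.0
orange px [320. 222.] n 1803 mean [573.8 249.7  78.7] rect [573.1 250.1  35.5  29.1   7.6] z [77.7 79.8]
blue px [322. 130.] n 3540 mean [580.6 185.6  42.1] rect [580.5 185.8  63.8  35.    7.6] z [41.2 43.1]
yellow px [322.  81.] n 2982 mean [585.4 150.1  42.2] rect [585.4 150.3  49.9  35.6   7.9] z [41.2 43.2]
green px [322. 175.] n 1714 mean [576.  220.4  42.2] rect [575.9 221.1  36.   34.8   7.4] z [41.3 43.2]
blue px [269. 136.] n 566 mean [624.9 197.1  13.2] rect [624.8 197.3  15.7  25.1   7.3] z [12.2 14.2]
blue px [375. 136.] n 547 mean [535.9 185.   13.2] rect [535.7 185.1  15.4  26.    8. ] z [12.1 14.2]
yellow px [267.  88.] n 630 mean [630.2 158.7  13.2] rect [630.4 158.7  16.6  25.5   7.8] z [12.1 14.2]
yellow px [376.  88.] n 641 mean [541.  146.9  13.2] rect [540.6 146.8  16.7  25.4   7.6] z [12.1 14.2]
green px [271. 181.] n 515 mean [619.7 235.2  13.1] rect [619.8 235.1  15.7  25.6   8. ] z [12.2 14.1]
green px [373. 180.] n 517 mean [530.7 222.9  13.2] rect [530.5 223.1  15.2  25.8   8.5] z [12.3 14.1]
```

View pics/w10.png

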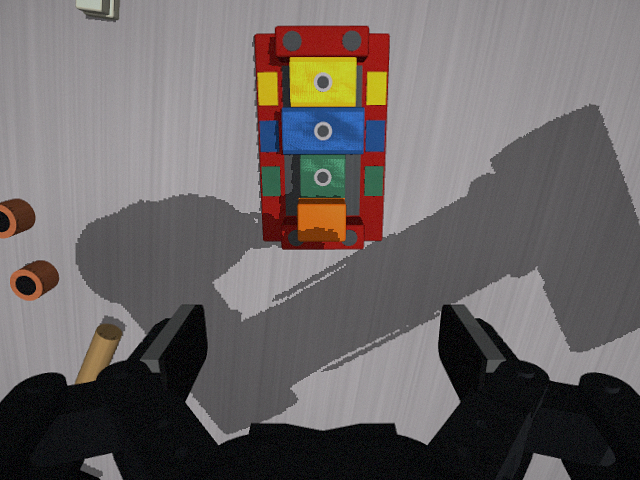

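The row is packed: yellow (322,81), blue (322,131), green (322,177), and the wedge upright at (322,221) with its foot about 3 mm off the floor. The gripper is clear, so I'm handing in.

```bash
python3 -c "
from h import *
print(sign_off())"
```

```text
the job is handed in; nothing more can be done
None
```

Handed in after about 46 s on the robot clock: the three bolts stand in their own colour slots, the wedge is driven in tight with its foot about 3 mm off the fixture floor, everything is released, and the arm never went near the dial knob or fuse holder; the judge returned no verdict.

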